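# Push a well plate through the gravity flap

### The job

A low, flat well plate and a taller tube rack wait side by side in two lanes, each in front of its own hanging flap. With the fingertips, without gripping or lifting it, gently push the well plate along its lane so that it swings its flap open and slides completely through and down the ramp behind to its end stop, then draw the fingers clear so that the flap hangs shut behind it. Do not ram the hatch, and leave the tube rack, the other flap and everything else where they are.

Things in the scene. Friction and masses are not known exactly. Their poses are not given: they have to be found in the camera images.
- hatch: Fixed hatch on the bench: raised deck 65 mm above the bench, two lanes in it, a low portal with two flaps, ramps behind in a clear open-topped case. Origin: bench height, midway between the lanes, in the plane of the hanging flaps' front faces. x along the lanes, from the robot's side through the flaps; y left; z up. Deck x = -170 to 2 mm, 320 mm wide; portal x = -8 to 0, its crossbar's top 127 mm above the bench.
- flap_left_foot (a point): Middle of the left doorway at deck height (65 mm above the bench), in the flap plane: hatch x = 0, y = +85 mm, axes those of the hatch. The lane's centre line runs through it along hatch x, between guide rails 8 mm high, 84 mm apart. The doorway is 104 mm wide, 54 mm high. Lane floor and ramp are slick (friction about 0.12).
- flap_right_foot (a point): The same for the right doorway and lane, at hatch y = -85 mm. Behind each doorway, from hatch x = 2 mm on, the lane slopes down at 25 degrees for 125 mm to an end stop 30 mm high: a plate pushed until its middle is over that edge tips onto the ramp and slides down to the stop by itself.
- plate_center (a point): Centre (half-way up) of the well plate, a white plastic block 70 x 70 x 28 mm with a 4 x 4 grid of round wells on top, about 0.2 kg, loose on the deck in the left or the right lane, in front of its flap, sides within about 0.06 rad of the lane. z up; 79 mm above the bench as it lies on the deck.
- rack_center (a point): Centre (half-way up) of the tube rack, a white block 66 x 66 x 36 mm with 3 x 3 capped tubes standing out of it, 58 mm tall in all, about 0.2 kg, loose on the deck in the other lane. To be left alone.
- flap_left (a joint): Angle of the left lane's flap (rad): 0 = hanging shut, growing as its lower edge swings inwards (hatch +x), up to 1.5; it cannot swing outwards and falls shut by gravity. Clear panel 96 mm wide, 50 mm high, 0.03 kg, with a steel strip along its lower edge (6 mm thick, hatch x = 0 to 6 mm); hinged along its top edge 119 mm above the bench; lower edge 4 mm above the deck.
- flap_right (a joint): The same for the right lane's flap.
- flask_a: Capped conical glass flask, 72 mm wide, 122 mm tall, left of the deck; origin at the centre of its underside. To be left alone.
- flask_b: Another such flask, left of the deck; origin at the centre of its underside. To be left alone.
- flask_c: Another such flask, right of the deck; origin at the centre of its underside. To be left alone.
- flask_small: Small capped conical flask, 45 mm wide, 76 mm tall, in the case behind the portal, between the ramps; origin at the centre of its underside. To be left alone.
- slide_box: Small cardboard slide box 55 x 32 x 18 mm, on the deck between the lanes, in front of the portal; origin at the centre of its underside. To be left alone.
- bottle: Round glass bottle with a black cap, 90 mm wide, 190 mm tall, right of the deck; origin at the centre of its underside. To be left alone.
- beaker: Empty clear beaker, 80 mm wide, 85 mm tall, left of the deck; origin at the centre of its underside. To be left alone.

How it is judged:
By the outcome, as a careful person would: the job done as asked, in the order asked, and still so for the second after the job is handed in, with the robot touching nothing.
It also fails if it takes over 32 s, if anything falls off the work surface, if the arm or the gripper's body presses on something with over 40 N, if the wrist force passes 120 N, or if a joint passes its speed limit or range.

### The arm

A 6-joint arm with a two-finger parallel gripper is mounted at the origin on the work surface. World frame = base frame: x ahead of the robot, y to its left, z up, the work surface at z = 0. Lengths are in m, angles in rad, forces in N, time in s.
With the tool pointing down it reaches from about 0.425 to 0.925 m from the base axis. Payload 12.5 kg.
Tool frame: the origin (TCP) lies on the centre line of the jaws, within the pads' length; the fingertips stand 25 mm ahead of it and the grasp point (between the pads) lies 6 mm ahead of it (tips_ahead is the z of the fingertips in the tool frame, in m); z points along the fingers, y is the direction in which the jaws open and shut (so a half turn about z gives the same grasp; the last joint's range is limited). The gripper opens to 85 mm and grips with 20 to 120 N. Pads are 22 mm wide; open, the fingers measure 114 mm over their backs; the gripper's body (76 mm by 85 mm) begins 54 mm behind the grasp point. The pads swing forward as they close: fully open they stand 13 mm farther back than shut.
Start: joints at [-1.324, 0.491, 1.559, -0, 1.092, -0.106], TCP at [0.216, -0.587, 0.23] pointing down, gripper open.
Joint ranges: [-3.1, 3.1], [-0.84, 2.19], [0.05, 2.79], [-1.13, 4.28], [0.06, 2.93], [-2.69, 2.69]. Speed limits (rad/s): [2.22, 2.22, 2.79, 3.14, 3.14, 3.14].

### API

Orientations are given as a rotation vector (axis times angle).
In Python, from workcell import read_state, read_camera, close_job, tips_ahead gives the robot as it stands. The module is installed in compiled form; this text tells all that it offers.
- The arm moves only by the tool drive_tool, never from a script. Its argument "steps" is a list of rows, each an object of numbers: "dx", "dy", "dz": the shift along the tool's x, y, z normalised to -1 to 1, where 1 is 0.6 m; "rx", "ry", "rz": the turn, a rotation vector about the tool's x, y, z normalised to -1 to 1, where 1 is 60 degrees. In form: [{"dx": .., "dy": .., "dz": .., "rx": .., "ry": .., "rz": ..}, ...]. A call has 1 to 8 rows; each row is the pose to reach, as a shift and turn from the pose commanded when the call began, along the tool's axes at that moment; what a row does not reach only later rows make up. A row lasts 1/8 s, in which the tool goes at most 62.5 mm and 10.7 degrees, less where a joint would pass 70% of its speed; a pose out of reach is approached as far as the arm can. A call with a number of a shift or a turn outside -1 to 1 is refused whole. A call with a gripper value outside its range is refused whole. "claw" is the gripper's target within -1 to 1 (fully open at 1, half-way at 0, shut at -1), set as the call begins (left out, the last holds). The fingers move at their own pace and stop on an object; "force" is the grip in N (left out, the last holds). Time passes only in rows, so rows that repeat a pose let the fingers close. It gives the time, the measured TCP pose, the force and the opening at its end, in the units of the state.
- read_state(): the state, without advancing time (a new reading comes with each control period).
- read_camera(name): name is "scene" or "side" or "wrist"; returns a dict with "color" (384x512x3 uint8, red, green, blue), "z_map" (384x512 float32, m along the optical axis (not along the pixel's ray), 0 where there is no reading), "fx", "fy", "cx", "cy" (pixels), "k1" (the pictures are not rectified: a ray, as slopes to the right and down, at radius r is drawn at 1 + k1 r^2 times it, then the intrinsics apply), "origin" and "orientation" of the camera in the world. Camera axes: x right, y down, z forward; pixel columns grow to the right and rows downward; lengths in m; the calibration is good to about 2 mm. A picture is of the moment at which its call begins.
- close_job(): hands the job in, once; it reports no verdict.
The state is a dict: "t": time; "q": joint angles; "joint_vel": joint speeds; "effort": joint torques, N m; "eef_pos": TCP position; "ee_rot": TCP orientation; "force": force on the tool from outside, world axes, zero at the start; "moment": the same for the moment, N m; "finger_gap": finger opening in m.
Only numpy, scipy, OpenCV 4.12 (cv2) and the standard library are available. Lean on these libraries where they do the work, as an engineer would, in place of code of your own. Each camera call takes 0.05 s, during which the arm holds its last target.

## Working session

There is one attempt and no reset: what is moved stays moved. The work goes in short steps, Python scripts to look and compute and a tool call to move; the robot and the scene stay as the last step left them, time stands still between calls to the robot, and variables do not carry over. Pictures are saved under pics/ and viewed, and the job is handed in when it is done.

Besides the shell and the picture viewer there is one more tool, called after ">>>" by a JSON object that holds its "name" and its "arguments", one argument or row to a line. drive_tool: Moves the arm, as the interface text tells. Scaled input: -1 to 1 covers 0.6 m each way for a shift and 60 degrees each way for a turn. Its arguments: {"type":"object","properties":{"steps":{"type":"array"},"claw":{"type":"number"},"force":{"type":"number"}},"required":["steps"]}

```bash
mkdir -p pics
cat > h.py <<'E'
import numpy as np, cv2, pickle
from scipy.spatial.transform import Rotation as R
def Rm(o):
    o=np.array(o,float)
    if o.shape==(3,3): return o
    if o.size==4: return R.from_quat(o).as_matrix()
    return R.from_rotvec(o).as_matrix()
def pt(c,u,v,z=None):
    """pixel -> world using z_map, or plane height z"""
    K=np.array([[c['fx'],0,c['cx']],[0,c['fy'],c['cy']],[0,0,1]])
    a=cv2.undistortPoints(np.array([[[u,v]]],float),K,np.array([c['k1'],0,0,0.]))[0,0]
    d=Rm(c['orientation'])@np.array([a[0],a[1],1]); o=np.array(c['origin'])
    s=c['z_map'][int(round(v)),int(round(u))] if z is None else (z-o[2])/d[2]
    return o+s*d
E
python3 - <<'E'
from workcell import *
from h import *
s=read_state();print(s, tips_ahead if not callable(tips_ahead) else tips_ahead())
for n in ['scene','side','wrist']:
    c=read_camera(n);pickle.dump(c,open(n+'.pkl','wb'))
    print(n,c['origin'],c['orientation'],c['fx'],c['k1'])
    cv2.imwrite(f'pics/{n}0.png',c['color'][:,:,::-1])
E
```

```text
{'t': 0.0, 'q': array([-1.32361260e+00,  4.91557674e-01,  1.55945025e+00, -3.29803577e-05,
        1.09167676e+00, -1.05606868e-01]), 'joint_vel': array([ 0.00098008,  0.00043475,  0.00066878, -0.0006685 ,  0.00106942,
       -0.00053199]), 'effort': array([-3.76992204e-03, -6.18461823e+01, -2.61592537e+01, -3.22757351e-04,
        3.99576282e-03,  4.86011879e-05]), 'eef_pos': array([ 0.21590425, -0.58628731,  0.22962863]), 'ee_rot': array([-3.09176890e+00, -5.51125564e-01,  1.67111711e-04]), 'force': array([-0.50963197,  0.70381487, -0.27165063]), 'moment': array([-0.01006479,  0.04076436, -0.0079413 ]), 'finger_gap': 0.08529985252031687} 0.025
scene [1.1894336  0.84557567 1.06652934] [-0.85235496 -2.52370815  1.12934166] 448.7935648914887 0.04608047656041875
side [0.53117026 0.81934905 0.91704224] [-0.03249885  2.88055598 -1.17986353] 428.9641657603493 -0.0931533007429001
wrist [ 0.2937726  -0.558563    0.37281046] [ 2.3504745  -1.63890907 -0.2682816 ] 331.1844670002274 0.011853933088452567
```

View pics/scene0.png

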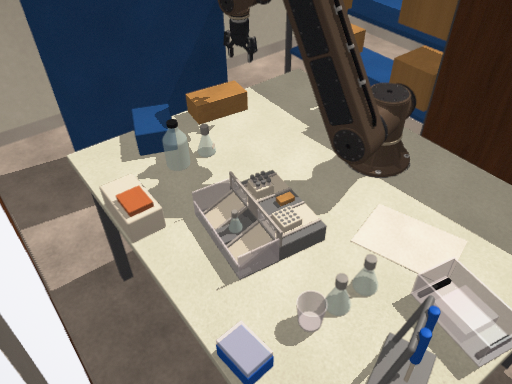

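View pics/side0.png

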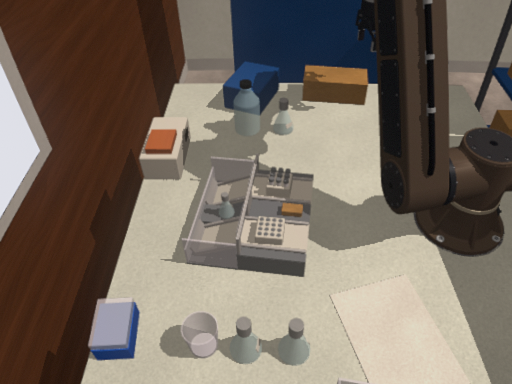

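View pics/wrist0.png

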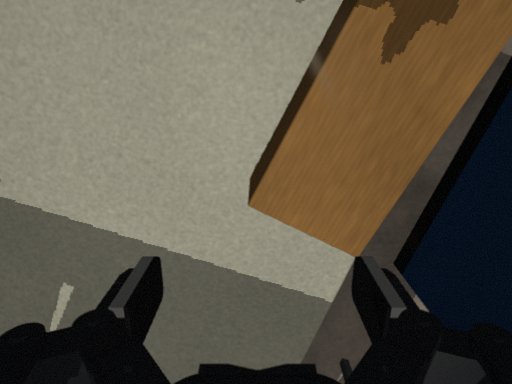

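The plate (4x4 wells) is in the left lane, at about (270,229) in the side view and (287,217) in the scene view. The rack is in the right lane at about (279,179) in the side view, and the slide box is between them at (292,210). I'll enlarge these areas.

Run:
```python
from h import *
for n,(a,b,w,h) in {'side':(180,150,150,125),'scene':(190,160,150,120)}.items():
    c=pickle.load(open(n+'.pkl','rb'));im=c['color'][b:b+h,a:a+w,::-1]
    im=cv2.resize(im,None,fx=5,fy=5,interpolation=cv2.INTER_CUBIC)[:600]
    for k in range(0,w,10): cv2.putText(im,str(a+k),(k*5,8),0,.3,(0,0,255)); cv2.line(im,(k*5,10),(k*5,14),(0,0,255))
    for k in range(0,h,10): cv2.putText(im,str(b+k),(0,k*5+4),0,.3,(0,0,255))
    cv2.imwrite(f'pics/{n}_crop.png',im)
```

```text
(no output)
```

View pics/side_crop.png

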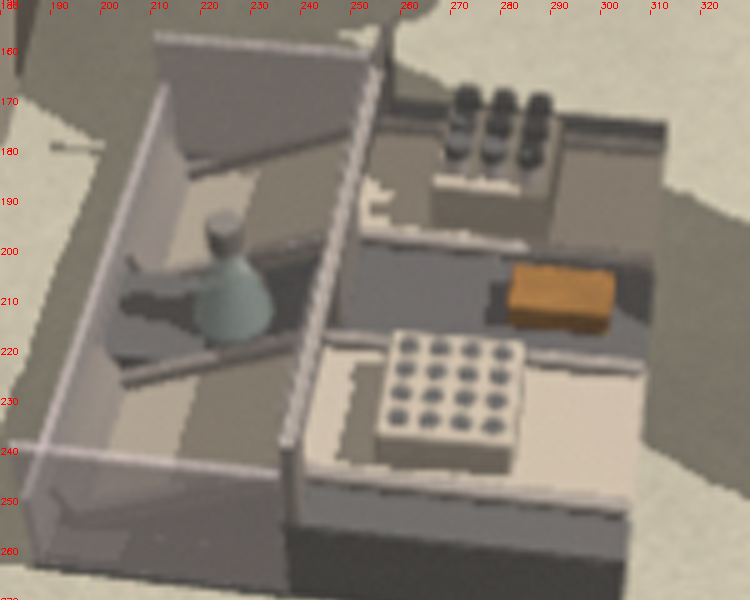

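View pics/scene_crop.png

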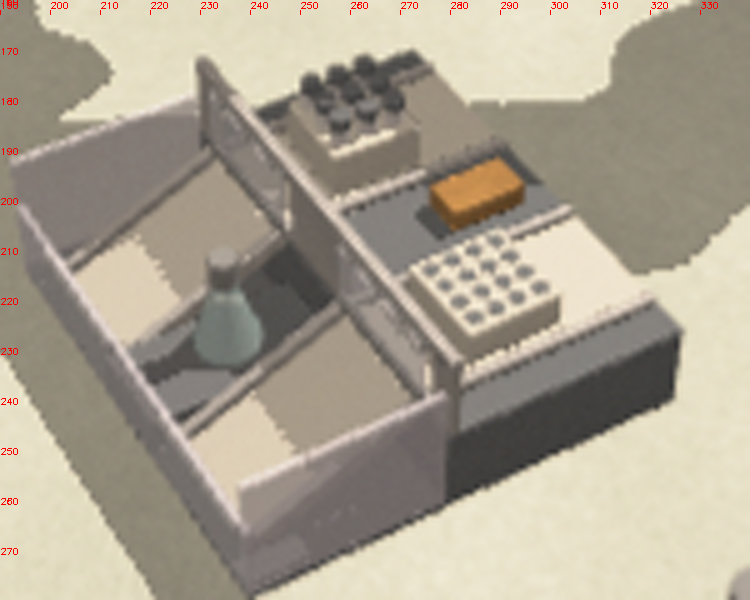

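Run:
```python
from h import *
S=pickle.load(open('side.pkl','rb'));C=pickle.load(open('scene.pkl','rb'))
for nm,c,l in [('side',S,dict(dFL=(305,252,.065),dFR=(313,175,.065),postTopL=(237.5,238,.127),postTopR=(256,157,.127),p1=(258.3,216,.093),p2=(284,217.5,.093),p3=(282.5,239,.093),p4=(255.5,237,.093),railRightFront=(308.5,224,.073),railLeftFront=(305,251,.073),lowL=(304,269.5,0))),
 ('scene',C,dict(dFL=(326,226,.065),dFR=(275,172,.065),postTopL=(281.5,233,.127),postTopR=(231,172,.127),p1=(271.5,215.5,.093),p2=(289.5,206,.093),p3=(302,218,.093),p4=(283,228.5,.093),lrl=(320.5,219,.073),lrr=(304.5,201,.073),lowL=(325,240,0)))]:
    for k,(u,v,z) in l.items():
        print(nm,k,pt(c,u,v,z).round(3),'depth',pt(c,u,v).round(3))
```

```text
side dFL [0.451 0.168 0.065] depth [0.451 0.171 0.069]
side dFR [ 0.414 -0.115  0.065] depth [ 0.414 -0.113  0.067]
side postTopL [0.614 0.176 0.127] depth [0.615 0.175 0.126]
side postTopR [ 0.581 -0.122  0.127] depth [ 0.581 -0.119  0.129]
side p1 [0.569 0.074 0.093] depth [0.57  0.05  0.066]
side p2 [0.502 0.079 0.093] depth [0.502 0.08  0.095]
side p3 [0.507 0.15  0.093] depth [0.507 0.149 0.091]
side p4 [0.574 0.144 0.093] depth [0.574 0.142 0.09 ]
side railRightFront [0.438 0.083 0.073] depth [0.438 0.083 0.074]
side railLeftFront [0.451 0.171 0.073] depth [0.451 0.171 0.073]
side lowL [ 0.45   0.175 -0.   ] depth [0.453 0.198 0.034]
scene dFL [0.458 0.199 0.065] depth [0.455 0.197 0.061]
scene dFR [ 0.419 -0.101  0.065] depth [ 0.428 -0.09   0.076]
scene postTopL [0.622 0.182 0.127] depth [0.583 0.137 0.063]
scene postTopR [ 0.581 -0.131  0.127] depth [ 0.581 -0.132  0.126]
scene p1 [0.58  0.083 0.093] depth [0.576 0.078 0.086]
scene p2 [0.509 0.085 0.093] depth [0.508 0.083 0.091]
scene p3 [0.513 0.148 0.093] depth [0.494 0.129 0.066]
scene p4 [0.587 0.147 0.093] depth [0.579 0.139 0.081]
scene lrl [0.457 0.172 0.073] depth [0.454 0.17  0.07 ]
scene lrr [0.442 0.081 0.073] depth [ 0.386  0.024 -0.001]
scene lowL [0.455 0.2   0.   ] depth [0.456 0.2   0.001]
```

```bash
cat >> h.py <<'E'
def cloud(c):
    H,W=c['z_map'].shape
    K=np.array([[c['fx'],0,c['cx']],[0,c['fy'],c['cy']],[0,0,1]])
    v,u=np.mgrid[:H,:W]
    a=cv2.undistortPoints(np.stack([u,v],-1).reshape(-1,1,2).astype(float),K,np.array([c['k1'],0,0,0.]))[:,0]
    z=c['z_map'].reshape(-1); P=np.c_[a,np.ones(len(a))]*z[:,None]
    return P@Rm(c['orientation']).T+np.array(c['origin'])
E
python3 - <<'E'
from h import *
for n in ['side','scene']:
    P=cloud(pickle.load(open(n+'.pkl','rb')))
    def sel(x0,x1,y0,y1,z0,z1): return P[(P[:,0]>x0)&(P[:,0]<x1)&(P[:,1]>y0)&(P[:,1]<y1)&(P[:,2]>z0)&(P[:,2]<z1)]
    for nm,b in dict(plate=(.47,.6,.05,.17,.086,.1),crossbar=(.55,.66,-.2,.2,.122,.135),deck=(.38,.6,-.2,.25,.06,.07),box=(.42,.52,0,.08,.078,.088),rack=(.42,.58,-.14,.02,.098,.106),top=(.4,.57,-.14,.02,.118,.13),anyhigh=(.55,.9,-.25,.25,.122,.3)).items():
        Q=sel(*b)
        if len(Q)<4: print(n,nm,len(Q));continue
        r=cv2.minAreaRect(Q[:,:2].astype(np.float32)*1000)
        print(n,nm,len(Q),np.round(r[0],1),np.round(r[1],1),round(r[2],1),'z',np.median(Q[:,2]).round(4),Q[:,2].max().round(3))
E
```

```text
side plate 627 [553.9 101.5] [ 87.3 104.7] 81.7 z 0.094 0.099
side crossbar 323 [597.3  17.2] [322.9  12. ] 83.2 z 0.1275 0.132
side deck 3253 [521.9  28. ] [328.2 185.6] 83.9 z 0.0661 0.07
side box 208 [480.5  34.6] [37.5 54.5] 84.8 z 0.0835 0.088
side rack 199 [535.5 -66.9] [ 81.9 125. ] 65.7 z 0.1018 0.106
side top 206 [513.9 -56.4] [56.1 53.9] 81.7 z 0.1234 0.129
side anyhigh 323 [597.3  17.2] [322.9  12. ] 83.2 z 0.1275 0.132
scene plate 399 [543.9 110.4] [74.  71.6] 85.1 z 0.0929 0.099
scene crossbar 256 [603.8  20.5] [320.7  14.5] 83.5 z 0.1263 0.132
scene deck 1494 [525.2  29. ] [324.1 181.1] 83.6 z 0.0651 0.07
scene box 130 [478.   33.1] [72.8 44.4] 12.4 z 0.0832 0.087
scene rack 115 [520.9 -53.9] [65.3 66.2] 79.6 z 0.1014 0.106
scene top 127 [518.8 -55.8] [56.9 56.1] 83.5 z 0.1223 0.13
scene anyhigh 256 [603.8  20.5] [320.7  14.5] 83.5 z 0.1263 0.132
```

```bash
cat >> h.py <<'E'
yaw=-0.1155; O=np.array([.606,.0185,0]); HX=np.array([np.cos(yaw),np.sin(yaw),0]); HY=np.array([-np.sin(yaw),np.cos(yaw),0])
def h2w(x,y,z): return O+x*HX+y*HY+np.array([0,0,z])
def w2h(p): d=np.array(p)-O; return np.array([d@HX,d@HY,d[2]])
Rg=np.c_[HX,-HY,[0,0,-1.]]
def rel(p,Rt=None):
    from workcell import read_state
    s=read_state(); R0=Rm(s['ee_rot']); d=R0.T@(np.array(p)-s['eef_pos'])/.6
    r=R.from_matrix(R0.T@(Rg if Rt is None else Rt)).as_rotvec()/np.radians(60)
    return d.round(4),r.round(4)
def st():
    from workcell import read_state
    s=read_state(); print('t',s['t'],'hatch',(w2h(s['eef_pos'])*1000).round(1),'F',s['force'].round(2),'gap',round(s['finger_gap'],4),'q',s['q'].round(2))
E
python3 - <<'E'
from h import *
print(rel([.216,-.587,.32]),rel([.45,-.25,.32]),rel(h2w(-.150,.0845,.25)),rel(h2w(-.150,.0845,.14)))
c=pickle.load(open('side.pkl','rb'))
for p in [(247,110),(283,117),(246,82),(283,101)]: print(pt(c,*p).round(3))
E
```

```text
(array([-0.0002,  0.0009, -0.1504]), array([-8.000e-04,  1.000e-04,  4.472e-01])) (array([ 0.5598, -0.3914, -0.15  ]), array([-8.000e-04,  1.000e-04,  4.472e-01])) (array([ 0.7989, -0.9599, -0.0329]), array([-8.000e-04,  1.000e-04,  4.472e-01])) (array([ 0.7988, -0.9598,  0.1504]), array([-8.000e-04,  1.000e-04,  4.472e-01]))
[ 0.62  -0.386  0.109]
[ 0.499 -0.414  0.062]
[ 0.622 -0.425  0.192]
[ 0.5   -0.422  0.121]
```

>>> {"name": "drive_tool", "arguments": {
  "steps": [
    {"dz": -0.08},
    {"dz": -0.15},
    {"dx": 0.1, "dy": -0.07, "dz": -0.15},
    {"dx": 0.2, "dy": -0.14, "dz": -0.15},
    {"dx": 0.3, "dy": -0.21, "dz": -0.15},
    {"dx": 0.38, "dy": -0.27, "dz": -0.15},
    {"dx": 0.47, "dy": -0.33, "dz": -0.15},
    {"dx": 0.56, "dy": -0.39, "dz": -0.15}
  ],
  "claw": -0.15,
  "force": 30
}}

```text
invalid input
```

```bash
python3 -c "
from h import *
st();print(rel(h2w(-.150,.0845,.25)))"
```

```text
t 0.15 hatch [-317.8 -645.8  229.8] F [-0.55  0.33 -0.69] gap 0.0853 q [-1.32  0.49  1.56 -0.    1.09 -0.11]
(array([ 0.7989, -0.9599, -0.0329]), array([-8.000e-04,  1.000e-04,  4.472e-01]))
```

>>> {"name": "drive_tool", "arguments": {
  "steps": [
    {"dx": 0, "dy": 0, "dz": -0.08, "rx": 0, "ry": 0, "rz": 0},
    {"dx": 0, "dy": 0, "dz": -0.15, "rx": 0, "ry": 0, "rz": 0},
    {"dx": 0.1, "dy": -0.07, "dz": -0.15, "rx": 0, "ry": 0, "rz": 0},
    {"dx": 0.2, "dy": -0.14, "dz": -0.15, "rx": 0, "ry": 0, "rz": 0},
    {"dx": 0.3, "dy": -0.21, "dz": -0.15, "rx": 0, "ry": 0, "rz": 0},
    {"dx": 0.38, "dy": -0.27, "dz": -0.15, "rx": 0, "ry": 0, "rz": 0},
    {"dx": 0.47, "dy": -0.33, "dz": -0.15, "rx": 0, "ry": 0, "rz": 0},
    {"dx": 0.56, "dy": -0.39, "dz": -0.15, "rx": 0, "ry": 0, "rz": 0}
  ],
  "claw": -0.15,
  "force": 30
}}

```text
t: 1.15
eef_pos: [0.431, -0.277, 0.3203]
ee_rot: [3.093, 0.551, 0.0]
force: [1.1, -0.9, 0.6]
finger_gap: 0.036
```

```bash
python3 -c "
from h import *
st();print(rel(h2w(-.150,.0845,.25)))"
```

```text
t 1.15 hatch [-139.8 -313.7  320.3] F [ 1.13 -0.89  0.6 ] gap 0.036 q [-0.7   0.24  1.7  -0.    1.2   0.52]
(array([ 0.2842, -0.6   ,  0.117 ]), array([ 2.00e-04, -1.00e-04,  4.47e-01]))
```

>>> {"name": "drive_tool", "arguments": {
  "steps": [
    {"dx": 0.03, "dy": -0.07, "dz": 0, "rx": 0, "ry": 0, "rz": 0.06},
    {"dx": 0.06, "dy": -0.14, "dz": 0, "rx": 0, "ry": 0, "rz": 0.14},
    {"dx": 0.09, "dy": -0.22, "dz": 0, "rx": 0, "ry": 0, "rz": 0.22},
    {"dx": 0.13, "dy": -0.3, "dz": 0, "rx": 0, "ry": 0, "rz": 0.3},
    {"dx": 0.16, "dy": -0.38, "dz": 0.02, "rx": 0, "ry": 0, "rz": 0.38},
    {"dx": 0.2, "dy": -0.47, "dz": 0.05, "rx": 0, "ry": 0, "rz": 0.447},
    {"dx": 0.24, "dy": -0.57, "dz": 0.08, "rx": 0, "ry": 0, "rz": 0.447},
    {"dx": 0.24, "dy": -0.57, "dz": 0.117, "rx": 0, "ry": 0, "rz": 0.447}
  ]
}}

```text
t: 2.15
eef_pos: [0.4469, 0.0952, 0.2496]
ee_rot: [-3.136, 0.174, -0.001]
force: [0.0, -1.1, -0.4]
finger_gap: 0.0364
```

```bash
python3 -c "
from h import *
st();print(rel(h2w(-.150,.0845,.25)))"
```

```text
t 2.15 hatch [-166.9   57.8  249.6] F [ 0.   -1.1  -0.42] gap 0.0364 q [0.06 0.23 1.93 0.   0.99 1.75]
(array([ 0.0283, -0.0443, -0.0006]), array([-0.0003, -0.0008,  0.0047]))
```

>>> {"name": "drive_tool", "arguments": {
  "steps": [
    {"dx": 0, "dy": 0, "dz": 0, "rx": 0, "ry": 0, "rz": 0},
    {"dx": 0, "dy": 0, "dz": 0, "rx": 0, "ry": 0, "rz": 0}
  ]
}}

```text
t: 2.4
eef_pos: [0.4475, 0.0914, 0.2506]
ee_rot: [3.136, -0.182, 0.001]
force: [0.4, -0.2, 0.8]
finger_gap: 0.0362
```

Run:
```python
from h import *
from workcell import *
for n in ['wrist','side']:
    c=read_camera(n);pickle.dump(c,open(n+'1.pkl','wb'))
    cv2.imwrite(f'pics/{n}1.png',c['color'][:,:,::-1])
st();print(rel(h2w(-.150,.0845,.25)))
```

```text
t 2.5 hatch [-165.7   53.9  250.8] F [0.33 0.71 0.38] gap 0.0362 q [ 0.06  0.23  1.92 -0.    0.99  1.74]
(array([ 0.0261, -0.051 ,  0.0014]), array([-0.0001, -0.0013, -0.0011]))
```

View pics/wrist1.png

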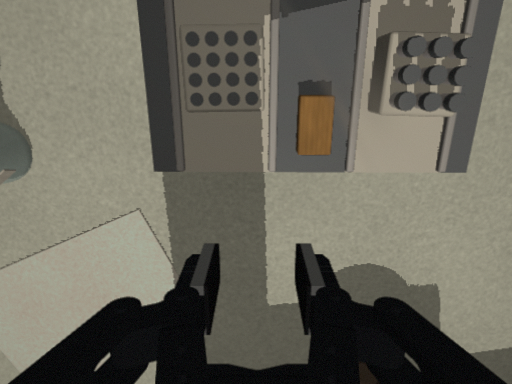

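View pics/side1.png

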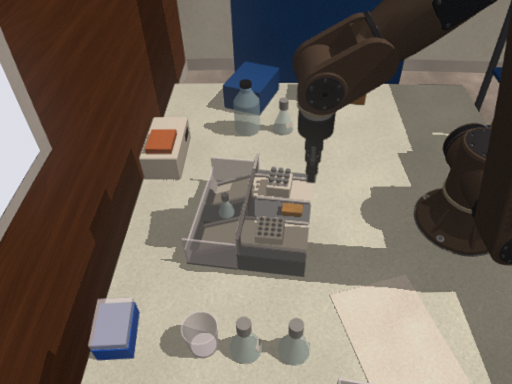

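Run:
```python
from h import *
c=pickle.load(open('wrist1.pkl','rb'))
for nm,u,v,z in [('deckFL',153,172,.065),('deckFR',467,172,.065),('railLtop',182,170,.073),('railRtop',270,170,.073),('p fl',185,111,.093),('p fr',262,110,.093),('p br',262,25,.093),('p bl',181,26,.093),('box',315,96,.083)]:
    print(nm,(w2h(pt(c,u,v,z))*1000).round(1),(w2h(pt(c,u,v))*1000).round(1))
P=cloud(c);H=(P-O)@np.c_[HX,HY,[0,0,1]]
Q=H[(H[:,2]>.088)&(H[:,2]<.098)&(abs(H[:,1]-.085)<.06)&(H[:,0]<-.03)&(H[:,0]>-.16)]
r=cv2.minAreaRect(Q[:,:2].astype(np.float32)*1000);print(len(Q),r)
```

```text
deckFL [-170.8  160.6   65. ] [-188.5  182.1   -1.3]
deckFR [-171.  -160.2   65. ] [-188.6 -203.1   -0.9]
railLtop [-166.6  128.9   73. ] [-166.9  129.2   71.9]
railRtop [-166.6   41.1   73. ] [-166.9   41.    71.8]
p fl [-107.6  117.7   93. ] [-109.8  123.5   65.7]
p fr [-106.7   49.6   93. ] [-106.9   49.6   90.5]
p br [-39.3  49.9  93. ] [-39.1  49.9  91.6]
p bl [-40.  116.1  93. ] [-39.7 116.6  90.6]
box [-95.3   1.8  83. ] [-95.4   1.6  81.9]
7164 ((-72.91410827636719, 83.41352081298828), (70.64389038085938, 70.84265899658203), 0.9469263553619385)
```

>>> {"name": "drive_tool", "arguments": {
  "steps": [
    {"dx": 0.026, "dy": -0.05, "dz": 0, "rx": 0, "ry": 0, "rz": 0},
    {"dx": 0.026, "dy": -0.05, "dz": 0.05, "rx": 0, "ry": 0, "rz": 0},
    {"dx": 0.026, "dy": -0.05, "dz": 0.1, "rx": 0, "ry": 0, "rz": 0},
    {"dx": 0.026, "dy": -0.05, "dz": 0.15, "rx": 0, "ry": 0, "rz": 0},
    {"dx": 0.026, "dy": -0.05, "dz": 0.19, "rx": 0, "ry": 0, "rz": 0},
    {"dx": 0.026, "dy": -0.05, "dz": 0.21, "rx": 0, "ry": 0, "rz": 0},
    {"dx": 0.026, "dy": -0.05, "dz": 0.21, "rx": 0, "ry": 0, "rz": 0}
  ]
}}

```text
t: 3.38
eef_pos: [0.4664, 0.1195, 0.124]
ee_rot: [3.136, -0.182, -0.001]
force: [-0.5, 0.1, 0.4]
finger_gap: 0.0362
```

Run:
```python
from h import *
from workcell import *
c=read_camera('wrist');pickle.dump(c,open('wrist2.pkl','wb'))
cv2.imwrite('pics/wrist2.png',c['color'][:,:,::-1])
st();print(rel(h2w(-.150,.0845,.1)))
```

```text
t 3.425 hatch [-150.2   84.4  124.5] F [-0.17 -0.07  0.06] gap 0.0362 q [ 0.11  0.44  2.02 -0.    0.68  1.8 ]
(array([ 0.0003, -0.0001,  0.0409]), array([-0.0001, -0.0005, -0.0003]))
```

View pics/wrist2.png

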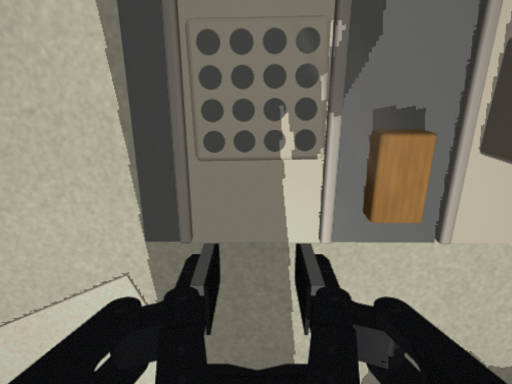

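>>> {"name": "drive_tool", "arguments": {
  "steps": [
    {"dx": 0, "dy": 0, "dz": 0.02, "rx": 0, "ry": 0, "rz": 0},
    {"dx": 0, "dy": 0, "dz": 0.04, "rx": 0, "ry": 0, "rz": 0},
    {"dx": 0.01, "dy": 0, "dz": 0.04, "rx": 0, "ry": 0, "rz": 0},
    {"dx": 0.02, "dy": 0, "dz": 0.04, "rx": 0, "ry": 0, "rz": 0},
    {"dx": 0.03, "dy": 0, "dz": 0.04, "rx": 0, "ry": 0, "rz": 0},
    {"dx": 0.03, "dy": 0, "dz": 0.04, "rx": 0, "ry": 0, "rz": 0}
  ]
}}

```text
t: 4.18
eef_pos: [0.4846, 0.1178, 0.1001]
ee_rot: [-3.136, 0.181, -0.001]
force: [0.9, 0.3, -0.0]
finger_gap: 0.036
```

Run:
```python
from h import *
from workcell import *
c=read_camera('side');pickle.dump(c,open('side2.pkl','wb'))
im=cv2.resize(c['color'][150:275,180:330,::-1],None,fx=4.8,fy=4.8,interpolation=cv2.INTER_CUBIC);cv2.imwrite('pics/side2.png',im)
st()
```

```text
t 4.225 hatch [-132.4   84.6  100.1] F [-0.22  0.68 -0.34] gap 0.0364 q [ 0.11  0.5   2.   -0.    0.64  1.79]
```

View pics/side2.png

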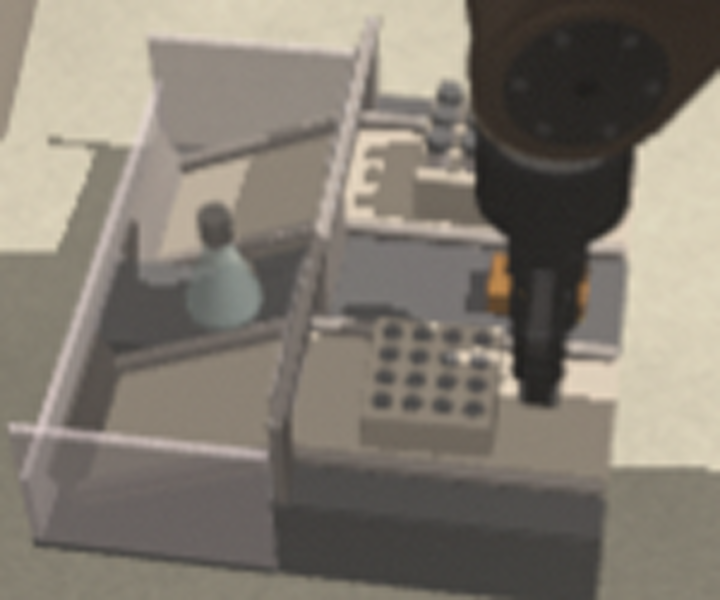

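>>> {"name": "drive_tool", "arguments": {
  "steps": [
    {"dx": 0.006, "dy": 0, "dz": 0, "rx": 0, "ry": 0, "rz": 0},
    {"dx": 0.012, "dy": 0, "dz": 0, "rx": 0, "ry": 0, "rz": 0},
    {"dx": 0.017, "dy": 0, "dz": 0, "rx": 0, "ry": 0, "rz": 0},
    {"dx": 0.021, "dy": 0, "dz": 0, "rx": 0, "ry": 0, "rz": 0},
    {"dx": 0.025, "dy": 0, "dz": 0, "rx": 0, "ry": 0, "rz": 0},
    {"dx": 0.03, "dy": 0, "dz": 0, "rx": 0, "ry": 0, "rz": 0},
    {"dx": 0.035, "dy": 0, "dz": 0, "rx": 0, "ry": 0, "rz": 0},
    {"dx": 0.04, "dy": 0, "dz": 0, "rx": 0, "ry": 0, "rz": 0}
  ]
}}

```text
t: 5.22
eef_pos: [0.5081, 0.115, 0.1]
ee_rot: [3.136, -0.181, 0.0]
force: [1.3, -0.4, 0.2]
finger_gap: 0.0363
```

```bash
cat > look.py <<'E'
import sys
from h import *
from workcell import *
c=read_camera('side');pickle.dump(c,open('sideL.pkl','wb'))
im=cv2.resize(c['color'][150:275,180:330,::-1],None,fx=4.8,fy=4.8,interpolation=cv2.INTER_CUBIC);cv2.imwrite(f'pics/side{sys.argv[1]}.png',im)
st()
E
python3 look.py 3
```

```text
t 5.275 hatch [-108.    84.6  100. ] F [ 0.27 -0.05  0.66] gap 0.0366 q [ 0.1   0.53  1.94 -0.    0.67  1.78]
```

View pics/side3.png

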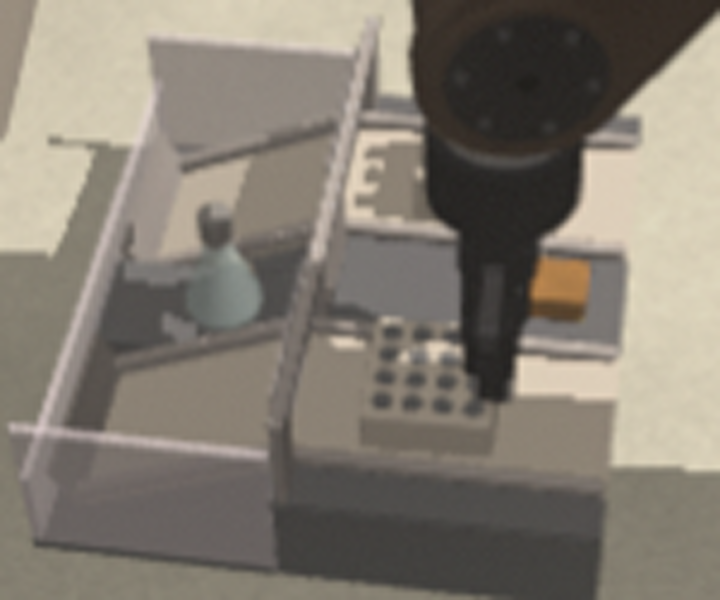

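Run:
```python
from h import *
c=pickle.load(open('sideL.pkl','rb'))
for (a,b) in [(490,400),(480,395),(500,395),(490,380),(505,375),(475,375),(472,365),(490,350)]:
    u=180+a/4.8;v=150+b/4.8; print(a,b,(w2h(pt(c,u,v))*1000).round(1))
P=cloud(c);H=(P-O)@np.c_[HX,HY,[0,0,1]]*1000
Q=H[(abs(H[:,0]+108)<25)&(abs(H[:,1]-85)<38)&(H[:,2]>97)&(H[:,2]<140)]
print(len(Q),Q.min(0),Q.max(0))
for z in range(70,140,5):
    q=H[(abs(H[:,0]+108)<35)&(abs(H[:,1]-85)<38)&(H[:,2]>z)&(H[:,2]<z+5)]
    if len(q): print(z,len(q),q.min(0).round(),q.max(0).round())
```

```text
490 400 [-111.3  109.6  103.2]
480 395 [-106.5  113.8  111.4]
500 395 [-116.8  115.6  115.2]
490 380 [-111.5  115.2  125.5]
505 375 [-120.3  134.4  153. ]
475 375 [-103.2  108.1  120. ]
472 365 [-104.4  138.2  162.5]
490 350 [-113.2  142.8  180. ]
56 [-122.74739392   61.75852677   97.85718301] [-86.21311169 118.27717473 137.72973537]
70 19 [-112.  116.   71.] [-75. 120.  75.]
75 24 [-113.   95.   75.] [-75. 120.  80.]
80 22 [-113.   99.   80.] [-75. 120.  85.]
85 20 [-110.  112.   85.] [-75. 120.  90.]
90 160 [-113.   48.   90.] [-73. 120.  95.]
95 61 [-109.   52.   95.] [-73. 117.  99.]
100 2 [-121.  106.  102.] [-111.  109.  104.]
105 9 [-123.   65.  105.] [-101.  112.  109.]
110 9 [-121.   67.  110.] [-101.  116.  115.]
115 12 [-123.  107.  115.] [-101.  118.  120.]
120 11 [-123.  106.  120.] [-103.  118.  125.]
125 9 [-123.  108.  125.] [-106.  118.  130.]
130 1 [-111.  115.  130.] [-111.  115.  130.]
135 1 [-120.   62.  138.] [-120.   62.  138.]
```

Run:
```python
from h import *
from workcell import *
c=read_camera('wrist');pickle.dump(c,open('wrist3.pkl','wb'))
cv2.imwrite('pics/wrist3.png',c['color'][:,:,::-1]);st()
for (u,v) in [(211,250),(213,247),(217,244),(205,290),(303,248),(297,247),(190,190),(250,150)]:
    print(u,v,(w2h(pt(c,u,v))*1000).round(1))
```

```text
t 5.325 hatch [-108.3   84.6  100. ] F [-0.72 -0.19  0.53] gap 0.0366 q [ 0.1   0.53  1.94 -0.    0.67  1.78]
211 250 [-95.9 104.8 112.2]
213 247 [-96.1 104.3 108.9]
217 244 [-96.  102.8 106.2]
205 290 [-97.4 103.4 139.6]
303 248 [-96.2  63.7 109.6]
297 247 [-97.7  65.9 105.9]
190 190 [-74.9 116.8  90.9]
250 150 [-54.9  87.6  93.2]
```

View pics/wrist3.png

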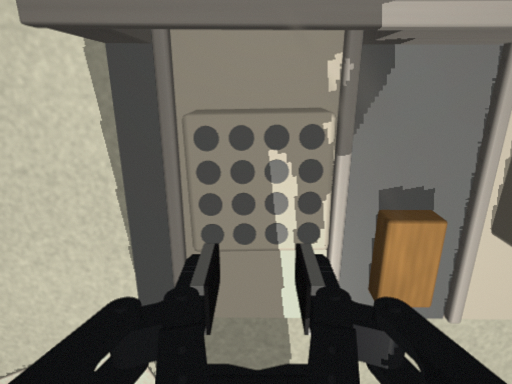

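The fingers passed over the plate without touching it. Both cameras put the tips at about z = 103 mm with the TCP at 100 mm, so they aren't 25 mm below the TCP as the description says. I'll back off, then lower in stages, checking the tip height each time.

>>> {"name": "drive_tool", "arguments": {
  "steps": [
    {"dx": -0.01, "dy": 0, "dz": 0, "rx": 0, "ry": 0, "rz": 0},
    {"dx": -0.025, "dy": 0, "dz": 0, "rx": 0, "ry": 0, "rz": 0},
    {"dx": -0.04, "dy": 0, "dz": 0, "rx": 0, "ry": 0, "rz": 0},
    {"dx": -0.045, "dy": 0, "dz": 0, "rx": 0, "ry": 0, "rz": 0},
    {"dx": -0.045, "dy": 0, "dz": 0.008, "rx": 0, "ry": 0, "rz": 0},
    {"dx": -0.045, "dy": 0, "dz": 0.016, "rx": 0, "ry": 0, "rz": 0},
    {"dx": -0.045, "dy": 0, "dz": 0.02, "rx": 0, "ry": 0, "rz": 0},
    {"dx": -0.045, "dy": 0, "dz": 0.02, "rx": 0, "ry": 0, "rz": 0}
  ]
}}

```text
t: 6.32
eef_pos: [0.481, 0.1181, 0.0876]
ee_rot: [3.136, -0.181, -0.001]
force: [-0.2, 0.0, 0.2]
finger_gap: 0.0362
```

```bash
cat > tip.py <<'E'
from h import *
from workcell import *
import sys
c=read_camera('side');pickle.dump(c,open('sideL.pkl','wb'))
im=cv2.resize(c['color'][150:275,180:330,::-1],None,fx=4.8,fy=4.8,interpolation=cv2.INTER_CUBIC);cv2.imwrite(f'pics/side{sys.argv[1]}.png',im)
w=read_camera('wrist');pickle.dump(w,open('wristL.pkl','wb'))
cv2.imwrite(f'pics/wrist{sys.argv[1]}.png',w['color'][:,:,::-1])
st()
for (u,v) in [(211,250),(213,247),(217,244),(303,248),(297,245)]: print(u,v,(w2h(pt(w,u,v))*1000).round(1))
E
python3 tip.py 4
```

```text
t 6.425 hatch [-135.5   84.6   87.9] F [ 0.32 -0.32  0.37] gap 0.0367 q [ 0.11  0.52  2.01 -0.    0.61  1.79]
211 250 [-123.3  104.7  100.1]
213 247 [-123.7  104.3   96.6]
217 244 [-123.5  102.8   94.1]
303 248 [-123.4   63.8   98. ]
297 245 [-123.8   66.    94.4]
```

View pics/side4.png

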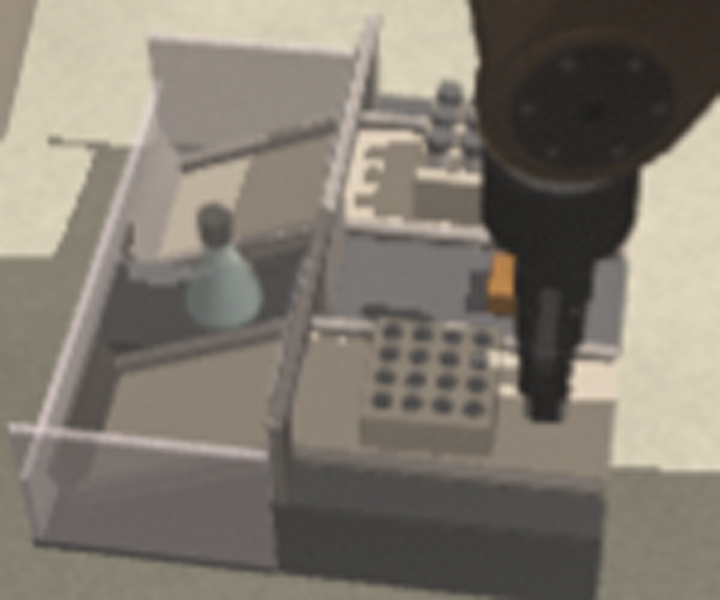

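View pics/wrist4.png

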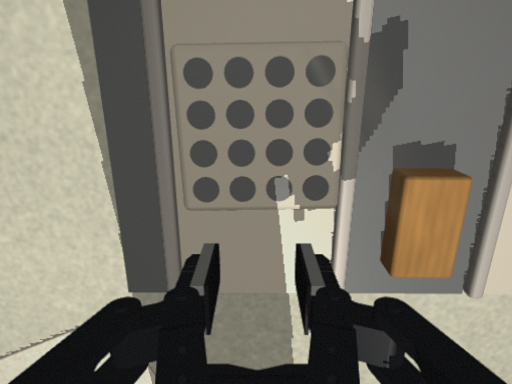

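Run:
```python
from h import *
c=pickle.load(open('sideL.pkl','rb'))
P=cloud(c);H=(P-O)@np.c_[HX,HY,[0,0,1]]*1000
for z in range(85,260,6):
    q=H[(abs(H[:,0]+135)<75)&(abs(H[:,1]-85)<90)&(H[:,2]>z)&(H[:,2]<=z+6)]
    q=q[(q[:,1]>90)]
    if len(q): print(z,len(q),np.percentile(q,3,axis=0).round()[:2],np.percentile(q,97,axis=0).round()[:2])
```

```text
85 42 [-112.   92.] [-62. 120.]
91 192 [-117.   91.] [-62. 119.]
97 20 [-148.   94.] [-65. 117.]
103 13 [-147.  109.] [-128.  117.]
109 9 [-147.  110.] [-133.  117.]
115 5 [-145.  115.] [-136.  118.]
133 4 [-152.  110.] [-132.  132.]
139 18 [-149.  131.] [-128.  135.]
145 6 [-149.  132.] [-130.  136.]
151 8 [-152.  110.] [-125.  140.]
157 49 [-155.  101.] [-123.  142.]
163 20 [-154.  107.] [-125.  144.]
169 22 [-155.  103.] [-124.  145.]
175 23 [-154.  103.] [-123.  149.]
181 31 [-156.  102.] [-121.  151.]
187 68 [-155.  102.] [-120.  151.]
193 59 [-157.   98.] [-120.  146.]
199 24 [-149.  119.] [-128.  127.]
205 24 [-148.  117.] [-128.  125.]
211 15 [-145.  118.] [-130.  123.]
217 41 [-169.   99.] [-107.  122.]
223 56 [-173.   95.] [-104.  122.]
229 67 [-173.   93.] [-105.  122.]
235 55 [-173.   98.] [-105.  122.]
241 60 [-173.   99.] [-107.  123.]
247 68 [-174.   98.] [-108.  122.]
253 62 [-174.   97.] [-107.  122.]
259 121 [-171.   96.] [-106.  122.]
```

>>> {"name": "drive_tool", "arguments": {
  "steps": [
    {"dx": 0, "dy": 0, "dz": 0.007, "rx": 0, "ry": 0, "rz": 0},
    {"dx": 0, "dy": 0, "dz": 0.013, "rx": 0, "ry": 0, "rz": 0},
    {"dx": 0, "dy": 0, "dz": 0.018, "rx": 0, "ry": 0, "rz": 0},
    {"dx": 0, "dy": 0, "dz": 0.022, "rx": 0, "ry": 0, "rz": 0},
    {"dx": 0, "dy": 0, "dz": 0.022, "rx": 0, "ry": 0, "rz": 0}
  ]
}}

```text
t: 7.05
eef_pos: [0.481, 0.1182, 0.0746]
ee_rot: [3.136, -0.181, -0.0]
force: [-0.3, 0.8, -0.1]
finger_gap: 0.0361
```

```bash
python3 tip.py 5
```

```text
t 7.15 hatch [-135.6   84.6   74.8] F [ 0.16  0.08 -0.16] gap 0.0362 q [ 0.11  0.54  2.02 -0.    0.58  1.79]
211 250 [-123.7  104.9   86.3]
213 247 [-123.4  104.2   84.2]
217 244 [-123.7  102.8   80.6]
303 248 [-123.6   63.8   84.8]
297 245 [-123.9   66.    81.2]
```

View pics/side5.png

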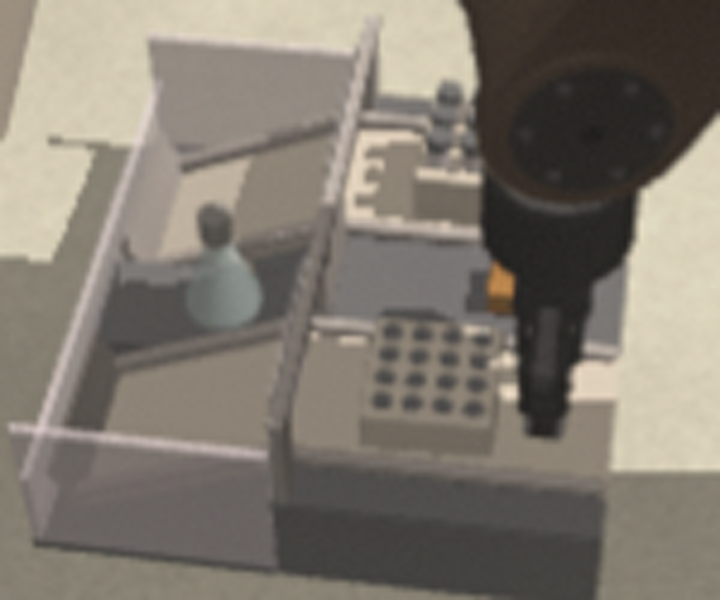

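View pics/wrist5.png

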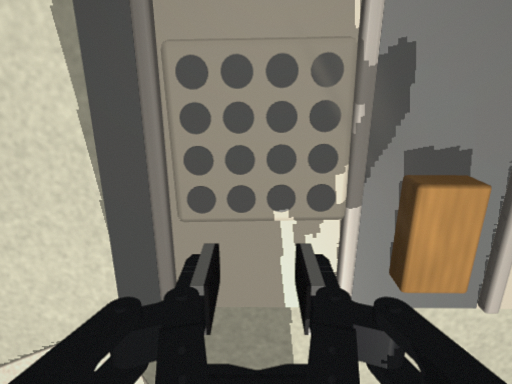

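>>> {"name": "drive_tool", "arguments": {
  "steps": [
    {"dx": 0.007, "dy": 0, "dz": 0, "rx": 0, "ry": 0, "rz": 0},
    {"dx": 0.014, "dy": 0, "dz": 0, "rx": 0, "ry": 0, "rz": 0},
    {"dx": 0.02, "dy": 0, "dz": 0, "rx": 0, "ry": 0, "rz": 0},
    {"dx": 0.025, "dy": 0, "dz": 0, "rx": 0, "ry": 0, "rz": 0},
    {"dx": 0.03, "dy": 0, "dz": 0, "rx": 0, "ry": 0, "rz": 0},
    {"dx": 0.035, "dy": 0, "dz": 0, "rx": 0, "ry": 0, "rz": 0},
    {"dx": 0.04, "dy": 0, "dz": 0, "rx": 0, "ry": 0, "rz": 0},
    {"dx": 0.045, "dy": 0, "dz": 0, "rx": 0, "ry": 0, "rz": 0}
  ]
}}

```text
t: 8.15
eef_pos: [0.508, 0.1151, 0.0747]
ee_rot: [3.136, -0.181, -0.0]
force: [1.0, 0.0, 0.5]
finger_gap: 0.0365
```

```bash
python3 tip.py 6
```

```text
t 8.25 hatch [-108.2   84.6   74.8] F [-0.25  0.22 -0.69] gap 0.0365 q [ 0.1   0.57  1.96 -0.    0.61  1.78]
211 250 [-92.7 103.9  92.9]
213 247 [-91.3 103.   92.7]
217 244 [-90.4 101.4  91.8]
303 248 [-92.2  64.9  92. ]
297 245 [-90.7  67.5  92.2]
```

View pics/wrist6.png

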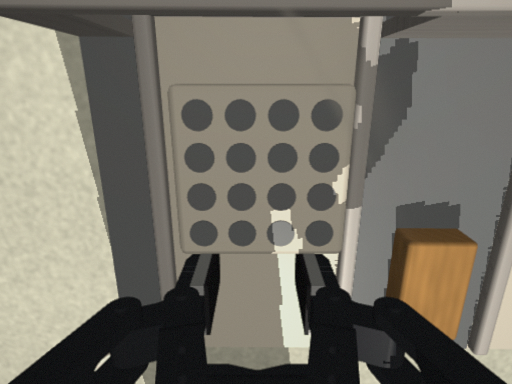

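Contact is square: both fingertips are on the plate's rear face (pixel row ~253) and the plate has moved forward. I'll continue gently.

>>> {"name": "drive_tool", "arguments": {
  "steps": [
    {"dx": 0.005, "dy": 0, "dz": 0, "rx": 0, "ry": 0, "rz": 0},
    {"dx": 0.01, "dy": 0, "dz": 0, "rx": 0, "ry": 0, "rz": 0},
    {"dx": 0.015, "dy": 0, "dz": 0, "rx": 0, "ry": 0, "rz": 0},
    {"dx": 0.02, "dy": 0, "dz": 0, "rx": 0, "ry": 0, "rz": 0},
    {"dx": 0.025, "dy": 0, "dz": 0, "rx": 0, "ry": 0, "rz": 0},
    {"dx": 0.03, "dy": 0, "dz": 0, "rx": 0, "ry": 0, "rz": 0},
    {"dx": 0.034, "dy": 0, "dz": 0, "rx": 0, "ry": 0, "rz": 0},
    {"dx": 0.038, "dy": 0, "dz": 0, "rx": 0, "ry": 0, "rz": 0}
  ]
}}

```text
t: 9.25
eef_pos: [0.5307, 0.1124, 0.0748]
ee_rot: [3.136, -0.181, 0.0]
force: [-1.0, 0.5, 0.0]
finger_gap: 0.0361
```

>>> {"name": "drive_tool", "arguments": {
  "steps": [
    {"dx": 0.004, "dy": 0, "dz": 0, "rx": 0, "ry": 0, "rz": 0},
    {"dx": 0.008, "dy": 0, "dz": 0, "rx": 0, "ry": 0, "rz": 0},
    {"dx": 0.012, "dy": 0, "dz": 0, "rx": 0, "ry": 0, "rz": 0},
    {"dx": 0.016, "dy": 0, "dz": 0, "rx": 0, "ry": 0, "rz": 0},
    {"dx": 0.02, "dy": 0, "dz": 0, "rx": 0, "ry": 0, "rz": 0},
    {"dx": 0.024, "dy": 0, "dz": 0, "rx": 0, "ry": 0, "rz": 0},
    {"dx": 0.028, "dy": 0, "dz": 0, "rx": 0, "ry": 0, "rz": 0},
    {"dx": 0.032, "dy": 0, "dz": 0, "rx": 0, "ry": 0, "rz": 0}
  ]
}}

```text
t: 10.25
eef_pos: [0.5497, 0.1102, 0.0748]
ee_rot: [3.136, -0.181, 0.0]
force: [-1.2, 0.4, 0.5]
finger_gap: 0.0362
```

```bash
python3 tip.py 7
```

```text
t 10.35 hatch [-66.3  84.6  74.8] F [ 0.56 -0.09 -0.2 ] gap 0.0364 q [ 0.08  0.61  1.86 -0.    0.67  1.77]
211 250 [-51.2 104.   92.1]
213 247 [-50.2 103.2  91.3]
217 244 [-48.2 101.3  92.4]
303 248 [-50.9  64.7  90.8]
297 245 [-48.4  67.6  92.9]
```

View pics/side7.png

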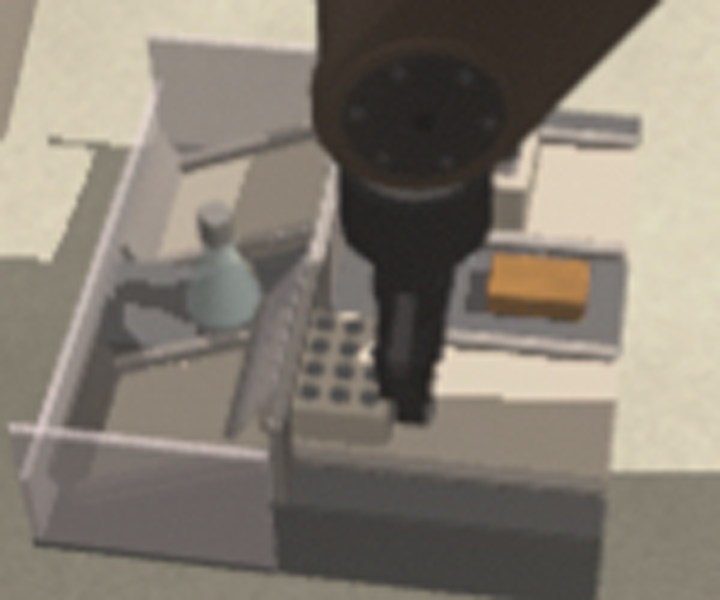

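View pics/wrist7.png

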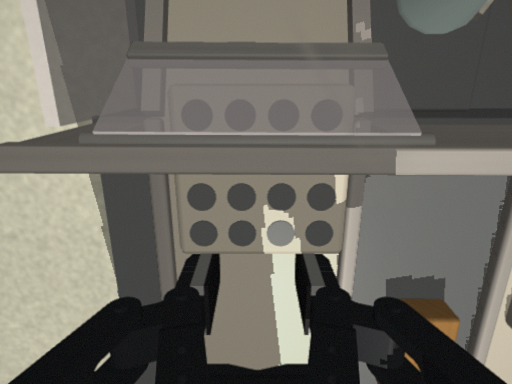

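The flap is swinging open around the plate (side crop, ~(270,350)), and the forces are negligible. About 22 mm remain.

>>> {"name": "drive_tool", "arguments": {
  "steps": [
    {"dx": 0.005, "dy": 0, "dz": 0, "rx": 0, "ry": 0, "rz": 0},
    {"dx": 0.01, "dy": 0, "dz": 0, "rx": 0, "ry": 0, "rz": 0},
    {"dx": 0.015, "dy": 0, "dz": 0, "rx": 0, "ry": 0, "rz": 0},
    {"dx": 0.02, "dy": 0, "dz": 0, "rx": 0, "ry": 0, "rz": 0},
    {"dx": 0.025, "dy": 0, "dz": 0, "rx": 0, "ry": 0, "rz": 0},
    {"dx": 0.03, "dy": 0, "dz": 0, "rx": 0, "ry": 0, "rz": 0},
    {"dx": 0.035, "dy": 0, "dz": 0, "rx": 0, "ry": 0, "rz": 0},
    {"dx": 0.039, "dy": 0, "dz": 0, "rx": 0, "ry": 0, "rz": 0}
  ]
}}

```text
t: 11.35
eef_pos: [0.5731, 0.1075, 0.0748]
ee_rot: [3.136, -0.181, 0.0]
force: [-1.2, -0.5, 0.3]
finger_gap: 0.0362
```

```bash
python3 tip.py 8
```

```text
t 11.45 hatch [-42.9  84.6  74.8] F [ 0.47  0.04 -0.24] gap 0.0364 q [ 0.07  0.63  1.81 -0.    0.71  1.76]
211 250 [-26.6 103.7  94.2]
213 247 [-24.8 102.6  95.1]
217 244 [ -7.5  96.8 125.8]
303 248 [-25.1  65.4  95.2]
297 245 [ -7.4  72.1 126.7]
```

View pics/side8.png

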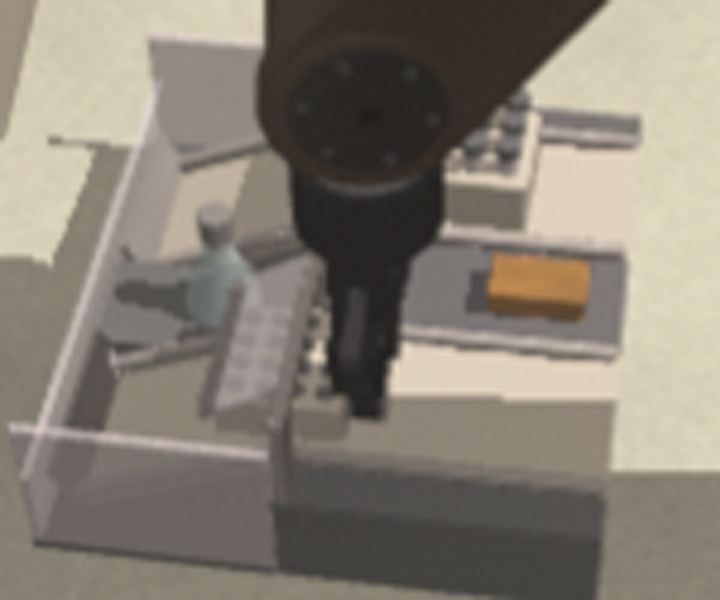

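View pics/wrist8.png

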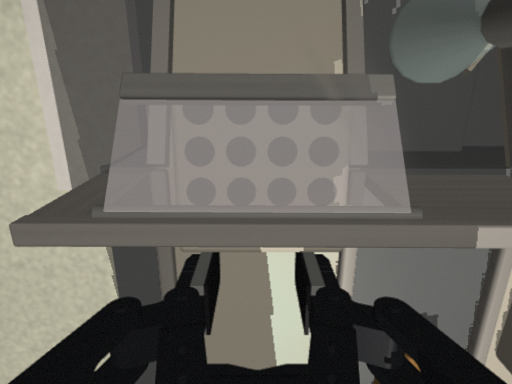

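The plate is at the tipping point, with its rear at about -31 mm. I'll push a few more mm; the fingers still stay in front of the portal.

>>> {"name": "drive_tool", "arguments": {
  "steps": [
    {"dx": 0.004, "dy": 0, "dz": 0, "rx": 0, "ry": 0, "rz": 0},
    {"dx": 0.008, "dy": 0, "dz": 0, "rx": 0, "ry": 0, "rz": 0},
    {"dx": 0.011, "dy": 0, "dz": 0, "rx": 0, "ry": 0, "rz": 0},
    {"dx": 0.013, "dy": 0, "dz": 0, "rx": 0, "ry": 0, "rz": 0},
    {"dx": 0.013, "dy": 0, "dz": 0, "rx": 0, "ry": 0, "rz": 0},
    {"dx": 0.013, "dy": 0, "dz": 0, "rx": 0, "ry": 0, "rz": 0}
  ]
}}

```text
t: 12.2
eef_pos: [0.5805, 0.1066, 0.0748]
ee_rot: [3.136, -0.181, -0.0]
force: [-1.1, -0.1, -0.2]
finger_gap: 0.0359
```

```bash
python3 tip.py 9
```

```text
t 12.3 hatch [-35.5  84.6  74.8] F [-0.34  0.21 -0.59] gap 0.0365 q [ 0.07  0.64  1.79 -0.    0.72  1.76]
211 250 [ -1.6  98.5 127. ]
213 247 [ -1.2  98.  126. ]
217 244 [ -1.   97.  124.4]
303 248 [ -1.6  70.1 125.8]
297 245 [ -0.7  72.  125.6]
```

View pics/side9.png

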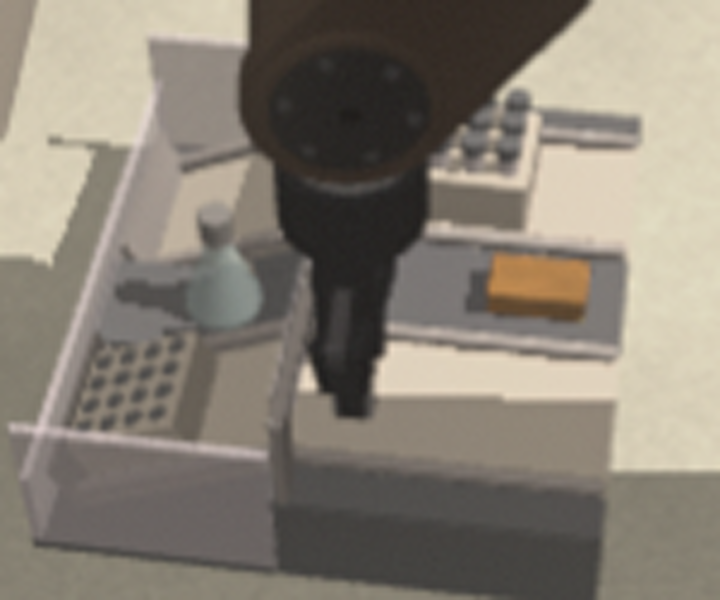

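View pics/wrist9.png

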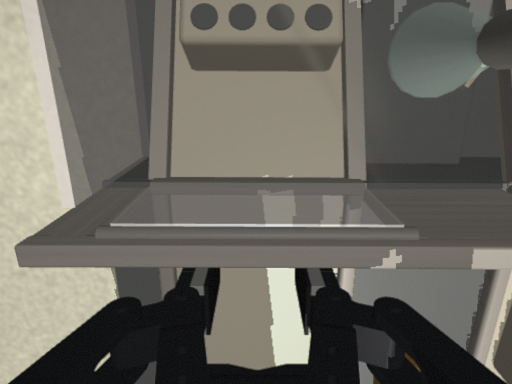

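The plate has slid down to the end stop (side crop ~(140,385)) and the flap has swung shut. Next I'll draw the fingers back, then up.

>>> {"name": "drive_tool", "arguments": {
  "steps": [
    {"dx": -0.02, "dy": 0, "dz": 0, "rx": 0, "ry": 0, "rz": 0},
    {"dx": -0.06, "dy": 0, "dz": 0, "rx": 0, "ry": 0, "rz": 0},
    {"dx": -0.1, "dy": 0, "dz": 0, "rx": 0, "ry": 0, "rz": 0},
    {"dx": -0.14, "dy": 0, "dz": 0, "rx": 0, "ry": 0, "rz": 0},
    {"dx": -0.16, "dy": 0, "dz": -0.05, "rx": 0, "ry": 0, "rz": 0},
    {"dx": -0.16, "dy": 0, "dz": -0.13, "rx": 0, "ry": 0, "rz": 0},
    {"dx": -0.16, "dy": 0, "dz": -0.2, "rx": 0, "ry": 0, "rz": 0},
    {"dx": -0.16, "dy": 0, "dz": -0.25, "rx": 0, "ry": 0, "rz": 0}
  ]
}}

```text
t: 13.3
eef_pos: [0.4845, 0.1178, 0.2266]
ee_rot: [-3.136, 0.181, -0.002]
force: [0.8, 0.3, 0.1]
finger_gap: 0.0363
```

>>> {"name": "drive_tool", "arguments": {
  "steps": [
    {"dx": 0, "dy": 0, "dz": 0, "rx": 0, "ry": 0, "rz": 0},
    {"dx": 0, "dy": 0, "dz": 0, "rx": 0, "ry": 0, "rz": 0},
    {"dx": 0, "dy": 0, "dz": 0, "rx": 0, "ry": 0, "rz": 0},
    {"dx": 0, "dy": 0, "dz": 0, "rx": 0, "ry": 0, "rz": 0}
  ]
}}

```text
t: 13.8
eef_pos: [0.485, 0.1177, 0.224]
ee_rot: [3.136, -0.181, -0.002]
force: [0.4, 0.9, -1.0]
finger_gap: 0.0364
```

```bash
python3 tip.py 10 | head -1
python3 - <<'E'
from h import *
from workcell import *
c=read_camera('scene');pickle.dump(c,open('sceneL.pkl','wb'))
cv2.imwrite('pics/sceneL.png',cv2.resize(c['color'][150:290,180:340,::-1],None,fx=4.5,fy=4.2,interpolation=cv2.INTER_CUBIC))
for n in ['side','scene']:
    P=cloud(pickle.load(open(n+'L.pkl','rb')));H=(P-O)@np.c_[HX,HY,[0,0,1]]*1000
    for y in (85,-85):
        q=H[(abs(H[:,1]-y)<35)&(H[:,0]>-4)&(H[:,0]<45)&(H[:,2]>62)&(H[:,2]<115)]
        print(n,y,'flap pts',len(q),q[:,0].min().round(1) if len(q) else '',q[:,0].max().round(1) if len(q) else '')
E
```

```text
t 13.9 hatch [-131.5   84.6  224.3] F [ 0.02 -0.18 -0.1 ] gap 0.036 q [ 0.11  0.32  1.87 -0.    0.95  1.79]
side 85 flap pts 1 -3.9 -3.9
side -85 flap pts 1 11.1 11.1
scene 85 flap pts 164 0.5 18.4
scene -85 flap pts 132 0.0 16.4
```

View pics/side10.png

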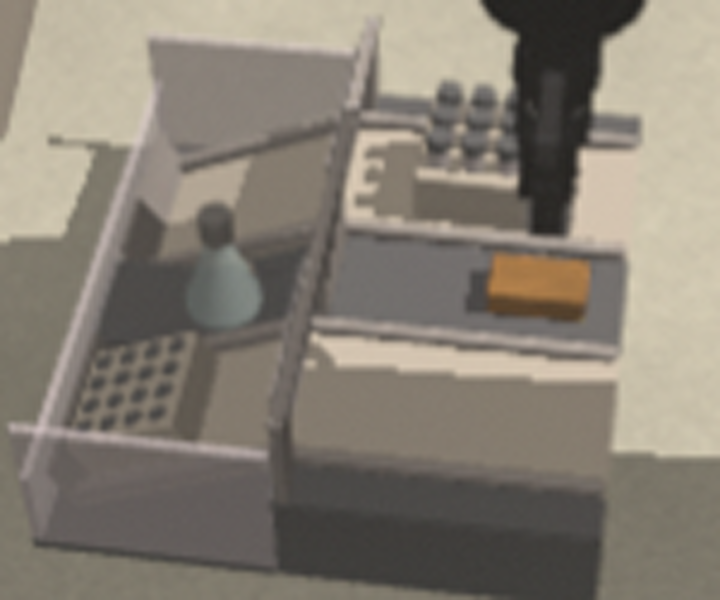

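View pics/sceneL.png

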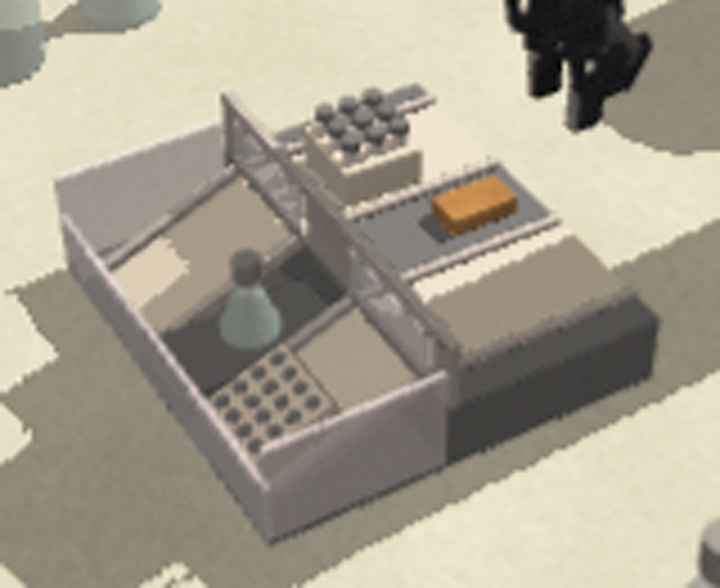

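View pics/wrist10.png

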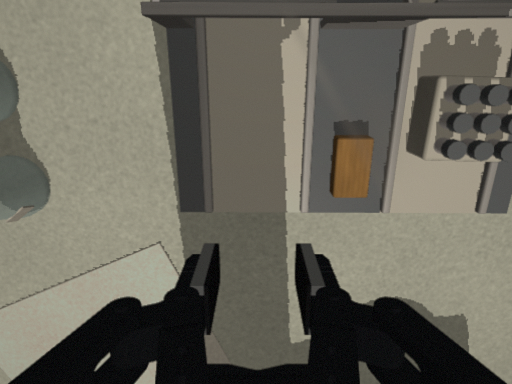

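The plate sits at the end stop, both flaps hang alike and shut, and the rack and slide box haven't moved. The gripper is clear, so I'm handing in.

```bash
python3 -c "
from workcell import *
print(close_job())"
```

```text
the job is handed in; nothing more can be done
None
```

The well plate went through the left flap and down the ramp to its end stop, and the flap hangs shut behind it. I pushed it slowly (about 25–30 mm/s) with two part-open fingertips, without gripping it, then drew the fingers back and up. The job was handed in at about 14 s.

**Last checks:**
- **Plate:** the side and scene pictures show it resting at the end stop.
- **Flaps:** in the scene picture and its depth points, the left flap looks the same as the untouched right one. The side camera gave too few depth points to confirm this.
- **Surroundings:** the rack, slide box and small flask look unmoved by eye. I did not re-measure them or check the outer flasks, bottle and beaker individually.
- **Forces:** every wrist force reading was within about 1–2 N, at noise level.

**What disagreed:** at this opening, both cameras showed the fingertips about 3 mm above the TCP, not 25 mm ahead of it as described. Because of that, my first approach passed just above the plate without touching or moving it. I backed off, lowered the fingers using the camera readings, and then pushed.

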